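Stop test of the potter's wheel

TASK

Do the stop test on the table-top potter's wheel before class: press the red mushroom stop button down until it latches, twist it clockwise (seen from above) until it springs back up, then press the blue button right down and let it come back, to arm the wheel again. Push with the fingertips only, never squeezing the red head between the fingers; leave the speed knob as it is set, and leave the mug, jar and bowl where they stand.

Things in the scene. Friction and masses are not known exactly. Their poses are not given: they have to be found in the camera images.
- wheel: Blue table-top potter's wheel, fixed. Origin: on the table, straight below the red stop button's axis; z up. Its console is a block 300 mm (x) by 170 mm (y) about the origin; level aluminium deck 100 mm above the table. In a row along its x axis: blue button at x = -95 mm (end nearer the robot), red stop button at x = 0, black speed knob at x = +100 mm.
- pan (a point): Centre of the wheel's grey splash pan at rim height, 187 mm above the table; the pan is 324 mm across. Its housing begins 85 mm from the stop button's axis on the wheel's +y side.
- stop_collar (a point): Point of the deck on the stop button's axis (100 mm above the table), axes as the wheel's. Here lie a yellow disc, 90 mm across and 2 mm thick, and a black collar, 44 mm across and 10 mm high, under the red head. Nothing else stands within 60 mm of the axis.
- stop_top (a point): Middle of the top of the red mushroom head, 140.5 mm above the table when out, 132.5 mm latched in; axes turn with the head. Three-lobed: domed hub 42 mm across; lobes 22 mm wide with parallel sides and round ends, reaching 34 mm from the axis, centred on +y and 120 degrees either side of it, so one open gap faces -y. Lobe tops 4.5 mm, undersides 18.5 mm below this point.
- stop_press (a joint): How far the stop button is pressed in, m: 0 = out, 0.008 = fully in. It has a snap spring: about 5 N starts it, then it gives way, and past half way (0.004) it snaps in and stays latched with no force on it.
- stop_twist (a joint): Twist of the red head, rad: 0 = home (lobes as at point stop_collar: one on +y), growing clockwise seen from above, stop at 1.05. A weak spring turns it back to 0 when let go. While latched, twisting lifts the head by a cam (7.5 mm per rad, about 0.1 N m) until at about 0.6 rad it snaps out. A fingertip in a gap between two lobes can push a lobe round.
- reset_top (a point): Middle of the top of the blue round push button (26 mm diameter, in a steel bezel of 42 mm), 121 mm above the table when out.
- reset (a joint): How far the blue button is pressed, m: 0 = out, 0.005 = right down; spring return, 5 N when right down.
- speed_mark (a point): Point on the grip bar of the black speed knob (38 mm across on a 62 mm base, top 44 mm above the deck), 17 mm from the knob's axis; shows how the knob is turned.
- mug: Loose stoneware mug with dark rim, 84 mm across, 110 mm high, with a handle reaching 74 mm from its middle at +y and a wooden stick standing in it up to 139 mm; origin in the middle of its underside.
- jar: Loose closed glaze jar, 64 mm across, 85 mm high, white lid; origin in the middle of its underside.
- bowl: Loose terracotta bowl, 124 mm across, 58 mm high, standing on the round plywood bat on the wheel head inside the splash pan; origin in the middle of its underside.
Things that resemble listed ones, but are neither listed nor needed, are in the scene too. Of the things that look like the jar, take the one that is nearest to the robot's base at the start.

How it is judged:
By the outcome, as a careful person would: the job done as asked, in the order asked, and still so for the second after the job is handed in, with the robot touching nothing.
It also fails if it takes over 54 s, if anything falls off the work surface, if the arm or the gripper's body presses on something with over 40 N, if the wrist force passes 120 N, or if a joint passes its speed limit or range.

ROBOT

A 6-joint arm with a two-finger parallel gripper is mounted at the origin on the work surface. World frame = base frame: x ahead of the robot, y to its left, z up, the work surface at z = 0. Lengths are in m, angles in rad, forces in N, time in s.
With the tool pointing down it reaches from about 0.3 to 0.75 m from the base axis. Payload 8.5 kg.
Tool frame: the origin (TCP) lies midway between the tips of the shut fingers; the grasp point (between the pads) lies 19 mm behind it (r.hold_point_z is the distance from the TCP to the grasp point, in m); z points along the fingers, y is the line along which they close (so a half turn about z gives the same grasp; the last joint's range is limited). The gripper opens to 85 mm and grips with 20 to 120 N. Pads are 22 mm wide; open, the fingers measure 114 mm over their backs; the gripper's body (76 mm by 85 mm) begins 54 mm behind the grasp point. The pads swing forward as they close: fully open they stand 13 mm farther back than shut.
Start: joints at [-1.348, 0.381, 1.297, -0, 1.464, -0.215], TCP at [0.233, -0.498, 0.231] pointing down, gripper open.
Joint ranges: [-3.11, 3.11], [-0.89, 2.33], [0.22, 2.48], [-1.42, 4.56], [0.17, 2.85], [-2.88, 2.88]. Speed limits (rad/s): [2.39, 2.39, 3.14, 3.14, 3.14, 3.14].

INTERFACE

Orientations are given as a unit quaternion [w, x, y, z].
In Python, from rig import telemetry, eyes, ticket, r gives the robot as it stands.
- The arm moves only by the tool apply_moves, never from a script. Its argument "deltas" is a list of rows, each a list of 6 numbers: the shift along the world's x, y, z in mm, then the turn, a rotation vector about the world's x, y, z in rad. A call has 1 to 5 rows; each row shifts and turns the commanded pose from where the row before left it; what a row does not reach is not made up. A row lasts 1/8 s, in which the tool goes at most 62.5 mm and 10.7 degrees, less where a joint would pass 70% of its speed; a pose out of reach is approached as far as the arm can. A call is refused whole if a number of a shift passes 62.5 or a number of a turn 0.188, either way. A call with a gripper value outside its range is refused whole. "grip" is the finger opening in mm, from 0 to 85.4, set as the call begins (left out, the last holds). The fingers move at their own pace and stop on an object; "grip_force" is the grip in N (left out, the last holds). Time passes only in rows, so rows that do not move let the fingers close. It gives the time, the measured TCP pose, the force, the opening and the grip force at its end, in the units of the state.
- telemetry.sense(): the state, without advancing time (a new reading comes with each control period).
- eyes.capture(name): name is "scene" or "top"; returns (picture, depth): 400x640x3 uint8, blue, green, red; 400x640 float32, m along the optical axis (not along the pixel's ray), 0 where there is no reading.
- eyes.get_calibration(name): a dict with "vertical_fov" (degrees; the focal length in pixels is half the picture's height over the tangent of half this angle, whatever the lens; pixels are square), "cx", "cy" (the principal point, pixels), "k1" (the pictures are not rectified: a ray, as slopes to the right and down, at radius r is drawn at 1 + k1 r^2 times it, then the intrinsics apply), "world_to_cam" (4x4, takes a point from world to camera coordinates). Camera axes: x right, y up, looking along -z (the intrinsics and any distortion apply to the point x, -y, -z); pixel columns grow to the right and rows downward; lengths in m; the calibration is good to about 2 mm. A picture is of the moment at which its call begins. get_calibration takes no time and is no camera call.
- ticket.hand_in(): hands the job in; it is judged then, once.
The state is a dict: "time": time; "q": joint angles; "dq": joint speeds; "joint_efforts": joint torques, N m; "tcp_pos": TCP position; "ee_rot": TCP orientation; "ft_force": force on the tool from outside, world axes, zero at the start; "torque": the same for the moment, N m; "finger_gap": opening from 0.0 (shut) to 1.0 (fully open); "finger_force": force on a finger pad.
Only numpy, scipy, OpenCV 4.12 (cv2) and the standard library are available. Lean on these libraries where they do the work, as an engineer would, in place of code of your own. Each camera call takes 0.05 s, during which the arm holds its last target. There are 200 camera calls.

## Working session

There is one attempt and no reset: what is moved stays moved. The work goes in short steps, Python scripts to look and compute and a tool call to move; the robot and the scene stay as the last step left them, time stands still between calls to the robot, and variables do not carry over. Pictures are saved under pics/ and viewed, at most 10 in all, crops included, and the job is handed in when it is done.

Besides the shell and the picture viewer there is one more tool, called as a command line: name --pt "numbers of a row" for each row, then --argument value for the rest. apply_moves: Moves the arm, as the interface text tells. Its arguments: {"type":"object","properties":{"deltas":{"type":"array"},"grip":{"type":"number"},"grip_force":{"type":"number"}},"required":["deltas"]}

```bash
mkdir -p pics
cat > h.py <<'E'
import numpy as np, cv2
from rig import telemetry, eyes, ticket, r
def cap(n,tag):
    im,d=eyes.capture(n); cv2.imwrite(f'pics/{tag}.png',im); np.savez(f'{tag}.npz',im=im,d=d); return im,d
def K(n):
    c=eyes.get_calibration(n); f=200/np.tan(np.radians(c['vertical_fov'])/2)
    return c,f,np.array([[f,0,c['cx']],[0,f,c['cy']],[0,0,1]]),np.array([c['k1'],0,0,0,0.])
def ray(n,u,v):
    c,f,k,D=K(n); s=cv2.undistortPoints(np.array([[[u,v]]],float),k,D)[0,0]
    M=np.linalg.inv(np.array(c['world_to_cam'])); return M[:3,3],M[:3,:3]@np.array([s[0],-s[1],-1])
def atz(n,u,v,z):
    o,d=ray(n,u,v); return o+d*(z-o[2])/d[2]
def dep(n,u,v,D):
    o,d=ray(n,u,v); return o+d*D[int(round(v)),int(round(u))]
def proj(n,P):
    c,f,k,D=K(n); p=(np.array(c['world_to_cam'])@np.c_[np.atleast_2d(P),np.ones(len(np.atleast_2d(P)))].T)[:3].T
    p=p*[1,-1,-1]; return cv2.projectPoints(p.reshape(-1,1,3),np.zeros(3),np.zeros(3),k,D)[0][:,0]
E
python3 - <<'E'
from h import *
for n in('scene','top'):
    cap(n,n+'0'); c=K(n)[0]; print(n,c['k1'],np.round(np.linalg.inv(c['world_to_cam']),2).tolist())
s=telemetry.sense(); print(s)
E
```

```text
scene -0.02986994995361965 [[-0.47, -0.75, 0.46, 1.21], [0.88, -0.4, 0.24, 0.37], [0.01, 0.52, 0.85, 1.34], [0.0, 0.0, 0.0, 1.0]]
top 0.026153465614951243 [[0.01, 0.99, -0.13, 0.44], [-1.0, 0.01, -0.02, 0.02], [-0.02, 0.13, 0.99, 1.23], [0.0, 0.0, 0.0, 1.0]]
{'time': 0.1, 'q': array([-1.34831708e+00,  3.81110170e-01,  1.29814495e+00, -1.69864085e-06,
        1.46362151e+00, -2.15298888e-01]), 'dq': array([ 0.00151782, -0.0013615 , -0.00270964, -0.00110064, -0.00181101,
       -0.00046833]), 'joint_efforts': array([ 6.21404135e-03, -4.49218118e+01, -2.31656063e+01, -6.06480148e-05,
        3.64629464e-03,  2.42121979e-05]), 'tcp_pos': array([ 0.23309926, -0.4978716 ,  0.23079693]), 'ee_rot': array([-6.41981485e-04,  9.76139065e-01,  2.17145375e-01, -3.14923141e-06]), 'ft_force': array([-0.16060851, -0.39851737,  0.43397209]), 'torque': array([ 0.01737034, -0.00240423, -0.00314821]), 'finger_force': 0.0, 'finger_gap': 0.9992621777312098}
```

View pics/scene0.png

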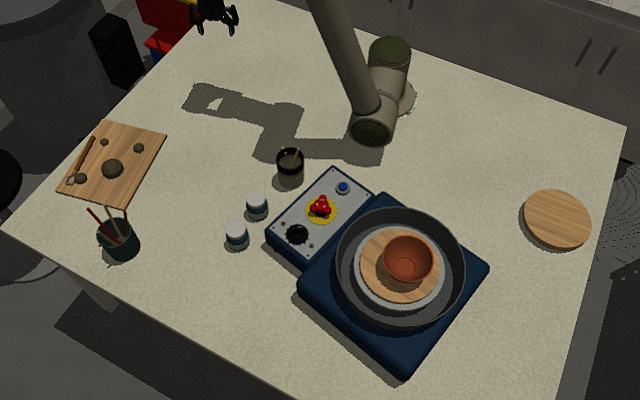

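View pics/top0.png

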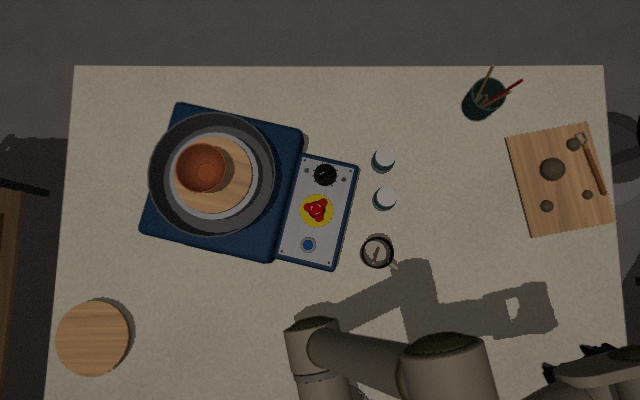

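The top picture shows the red head at (317,209), the blue button at (308,244), the knob at (325,174), the mug at (377,251) and the jars at (385,198) and (384,159). Only one thing could be the stop: the red lobed head on the yellow disc. The red stick at (510,88) and the blue housing are clearly different. I'll check this in a close crop.

Run:
```python
from h import *
z=np.load('top0.npz'); im=z['im'];D=z['d']
c=cv2.resize(im[140:280,260:400],None,fx=4.2,fy=4.2,interpolation=cv2.INTER_CUBIC)
cv2.imwrite('pics/crop0.png',cv2.convertScaleAbs(c,alpha=1.5))
b,g,rr=[im[...,i].astype(int) for i in range(3)]
box=np.zeros(im.shape[:2],bool); box[140:280,260:370]=1
for n,m,h in(('red',(rr>90)&(g<60)&box,.135),('yel',(rr>90)&(g>90)&(b<60)&box,.102),('ry',(rr>90)&(b<60)&box,.102),('blue',(b>110)&(rr<80)&box,.121)):
    v,u=np.nonzero(m); print(n,len(u),u.mean(),v.mean(),u.min(),u.max(),v.min(),v.max(),atz('top',u.mean(),v.mean(),h))
```

```text
red 247 315.4736842105263 208.5344129554656 304 325 199 221 [0.57431362 0.05347055 0.135     ]
yel 486 315.9691358024691 211.24074074074073 300 332 194 226 [0.57114351 0.05296122 0.102     ]
ry 754 315.7519893899204 210.24270557029178 300 332 194 226 [0.57383101 0.05356808 0.102     ]<stdin>:8: RuntimeWarning: Mean of empty slice.
  ret = ret.dtype.type(ret / rcount)
Traceback (most recent call last):
ValueError: zero-size array to reduction operation minimum which has no identity
```

View pics/crop0.png

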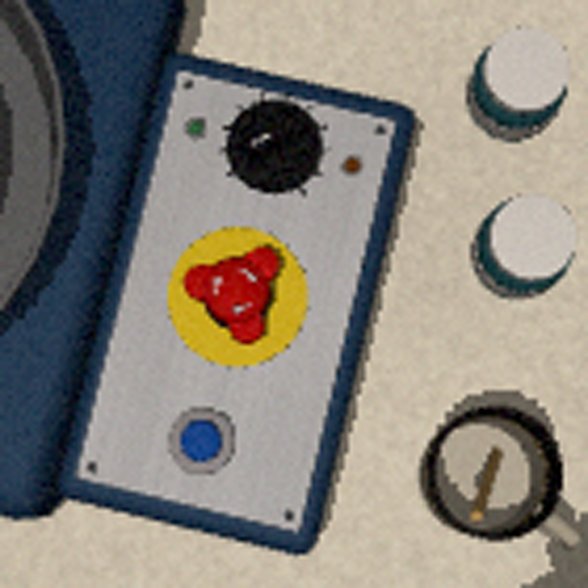

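The crop shows the head at home, with lobes at crop (200,282) towards the pan, (266,262) and (249,328). The yellow disc centre is at (238,297), the blue button at (202,440) and the knob at (274,146). The open gap faces the jars. Next I'll get the frame.

Run:
```python
from h import *
from scipy.optimize import least_squares
z=np.load('top0.npz'); D=z['d']
c=lambda x,y:(260+(x+.5)/4.2-.5,140+(y+.5)/4.2-.5)
T=[((0,0,.102),c(238,297)),((-.095,0,.121),c(202,440)),((.1,0,.144),c(274,146)),((0,0,.1405),c(238,292))]
zs=np.load('scene0.npz'); im=zs['im'].astype(int)
m=(im[...,2]>90)&(im[...,0]<60); m[:,:295]=0;m[:185]=0;m[:,345:]=0;m[232:]=0
v,u=np.nonzero(m); e=cv2.minEnclosingCircle(np.c_[u,v].astype(np.float32)); print('scene ry bbox',u.min(),u.max(),v.min(),v.max())
R=lambda a:np.array([[np.cos(a),-np.sin(a),0],[np.sin(a),np.cos(a),0],[0,0,1]])
f=lambda p:np.concatenate([proj('top',R(p[2])@P+[p[0],p[1],0])[0]-q for P,q in T])
s=least_squares(f,[.573,.053,-.24]); p=s.x; print(p,np.degrees(p[2]),s.fun.round(2))
W=lambda x,y,z:R(p[2])@[x,y,z]+[p[0],p[1],0]
print('blue',W(-.095,0,.121),'scene proj',proj('scene',[W(0,0,.102),W(-.095,0,.121),W(0,0,.1405),W(.1,0,.144)]).round(1).tolist())
for n,dd in(('deck',(-.05,-.04,.1)),('blue',(-.095,0,.121)),('bez',(-.0775,0,.112)),('bez2',(-.095,-.0172,.112)),('top',(0,0,.14)),('knob',(.1,0,.144))):
    q=proj('top',W(*dd))[0]; print(n,q.round(1),dep('top',*q,D).round(4))
print('mug',atz('top',377,251,.11),'jar',atz('top',386,198,.085))
i2=cv2.resize(zs['im'][150:270,260:400],None,fx=4.2,fy=4.2,interpolation=cv2.INTER_CUBIC); cv2.imwrite('pics/crop1.png',cv2.convertScaleAbs(i2,alpha=1.4))
```

```text
scene ry bbox 305 336 195 224
[ 0.57144729  0.05181334 -0.23557664] -13.497547209383729 [ 0.11  0.8  -0.33  1.06  0.45 -2.11 -0.24  0.23]
blue [0.4790712 0.0739867 0.121    ] scene proj [[321.1, 209.9], [343.1, 185.0], [321.3, 202.9], [296.6, 226.4]]
deck [326.4 232.9] [0.5136 0.0246 0.0983]
blue [307.4 245.4] [0.4791 0.074  0.1203]
bez [309.2 239.1] [0.4962 0.07   0.1096]
bez2 [313.9 247.2] [0.4752 0.0573 0.1092]
top [316.1 209.4] [0.5713 0.0518 0.141 ]
knob [325.3 172.3] [0.6687 0.0285 0.1438]
mug [ 0.46644569 -0.10800016  0.11      ] jar [ 0.61062832 -0.13678302  0.085     ]
```

View pics/crop1.png

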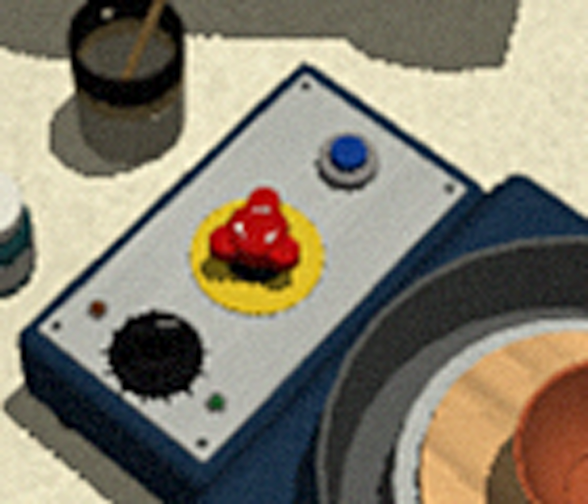

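In the scene crop, the yellow disc is at crop (257,255), the blue button at (348,155) and the knob base at (157,355). My knob reading was of the base, so I'll refit with both views.

Run:
```python
from h import *
from scipy.optimize import least_squares
c=lambda x,y,v0:(260+(x+.5)/4.2-.5,v0+(y+.5)/4.2-.5)
T=[('top',(0,0,.102),c(238,297,140)),('top',(-.095,0,.121),c(202,440,140)),('top',(.1,0,.105),c(274,146,140)),
('scene',(0,0,.102),c(257,255,150)),('scene',(-.095,0,.121),c(348,153,150)),('scene',(.1,0,.105),c(156,357,150))]
R=lambda a:np.array([[np.cos(a),-np.sin(a),0],[np.sin(a),np.cos(a),0],[0,0,1]])
f=lambda p:np.concatenate([proj(n,R(p[2])@P+[p[0],p[1],0])[0]-q for n,P,q in T])
s=least_squares(f,[.573,.053,-.24]); p=s.x; print(p,np.degrees(p[2]),s.fun.round(2))
W=lambda x,y,z=0:R(p[2])@[x,y,z]+[p[0],p[1],0]
print('blue',W(-.095,0))
for t in (0,.15,.3,.45,.6,.75,.9):
    a=p[2]+np.radians(210)-t; L=np.array([np.cos(a),np.sin(a)]);N=np.array([-L[1],L[0]])
    print(t,[(p[:2]+.032*L+(.011+.0145+o)*N).round(4) for o in (.008,0)],'toolx yaw',np.degrees(a)-180)
```

```text
[ 0.57423254  0.05216891 -0.2263291 ] -12.96770225965933 [-0.01 -0.24 -0.12  0.07  0.03 -0.19 -0.07  0.41  0.03 -0.48  0.11 -0.36]
blue [0.48165536 0.07348708 0.        ]
0 [array([0.5534, 0.0108]), array([0.5511, 0.0184])] toolx yaw 17.03229774034071
0.15 [array([0.5475, 0.0143]), array([0.5463, 0.0222])] toolx yaw 8.437930813378358
0.3 [array([0.5421, 0.0188]), array([0.5422, 0.0268])] toolx yaw -0.15643611358399312
0.45 [array([0.5375, 0.0239]), array([0.5387, 0.0318])] toolx yaw -8.750803040546344
0.6 [array([0.5337, 0.0297]), array([0.5361, 0.0374])] toolx yaw -17.345169967508696
0.75 [array([0.5308, 0.036 ]), array([0.5343, 0.0432])] toolx yaw -25.939536894471047
0.9 [array([0.5289, 0.0427]), array([0.5334, 0.0493])] toolx yaw -34.5339038214334
```

apply_moves --pt "20 60 0 0 0 -0.04" --pt "25 57 0 0 0 -0.04" --pt "30 55 0 0 0 -0.04" --pt "35 50 0 0 0 -0.04" --pt "35 50 0 0 0 0" --grip 0 --grip_force 30

```text
time: 0.72
tcp_pos: [0.3785, -0.2252, 0.2313]
ee_rot: [-0.0, 0.99, 0.138, 0.0]
ft_force: [0.0, -0.6, -0.7]
finger_gap: -0.001
finger_force: 0.0
```

apply_moves --pt "38 56 0 0 0 0" --pt "38 56 0 0 0 0" --pt "38 56 0 0 0 0" --pt "38 55 0 0 0 0" --pt "38 52 0 0 0 0"

```text
time: 1.35
tcp_pos: [0.5563, 0.0321, 0.2311]
ee_rot: [0.0, 0.99, 0.139, -0.0]
ft_force: [0.6, -0.6, 0.2]
finger_gap: -0.003
finger_force: 0.0
```

apply_moves --pt "3 1 -30 0 0 0" --pt "0 0 -25 0 0 0" --pt "0 0 -20 0 0 0" --pt "0 0 -5 0 0 0" --pt "0 0 0 0 0 0"

```text
time: 1.98
tcp_pos: [0.5586, 0.031, 0.1515]
ee_rot: [-0.0, 0.99, 0.138, 0.0]
ft_force: [1.3, 0.8, 0.9]
finger_gap: -0.001
finger_force: 0.0
```

Run:
```python
from h import *
s=telemetry.sense(); print(s['tcp_pos'],s['ft_force'],s['q'])
a,_=cap('scene','s1'); b,_=cap('top','t1')
f=lambda i,v,u:cv2.resize(i[v:v+100,u:u+100],(400,400),interpolation=cv2.INTER_CUBIC)
cv2.imwrite('pics/c2.png',cv2.convertScaleAbs(np.hstack([f(a,150,270),f(b,160,265)]),alpha=1.4))
```

```text
[0.55864185 0.03102489 0.15153354] [1.31820001 0.82964736 0.93439904] [-1.56112513e-01  4.66361793e-01  1.40030960e+00  1.93924445e-05
  1.27492605e+00  1.13698641e+00]
```

View pics/c2.png

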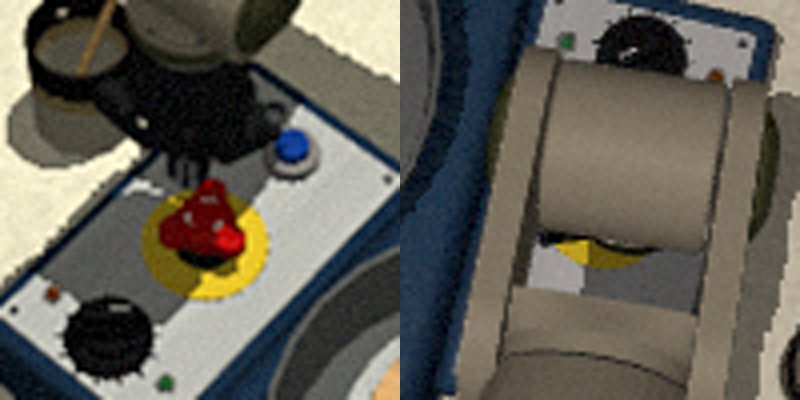

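The left view shows the fingertips at crop (190,170), short of the red head, and everything else is clear. I'll shift over the axis and press.

apply_moves --pt "8 10 0 0 0 0" --pt "7.5 11 0 0 0 0" --pt "0 0 -4 0 0 0" --pt "0 0 -4 0 0 0" --pt "0 0 0 0 0 0"

```text
time: 2.7
tcp_pos: [0.5737, 0.052, 0.1428]
ee_rot: [-0.0, 0.99, 0.138, -0.001]
ft_force: [-0.6, -0.2, -0.0]
finger_gap: 0.002
finger_force: 0.0
```

apply_moves --pt "0 0 -4 0 0 0" --pt "0 0 -4 0 0 0" --pt "0 0 -3 0 0 0" --pt "0 0 0 0 0 0"

```text
time: 3.2
tcp_pos: [0.5742, 0.052, 0.1325]
ee_rot: [0.0, 0.99, 0.138, 0.0]
ft_force: [-0.9, -1.1, 4.0]
finger_gap: -0.001
finger_force: 1.9
```

apply_moves --pt "0 0 -1 0 0 0" --pt "0 0 -1 0 0 0" --pt "0 0 0 0 0 0"

```text
time: 3.58
tcp_pos: [0.5744, 0.052, 0.1324]
ee_rot: [0.0, 0.99, 0.139, 0.001]
ft_force: [-5.1, -0.2, 18.1]
finger_gap: 0.0
finger_force: 8.6
```

Bottomed at 132.4 mm with 18 N, so it should be latched. I'll go up, stage beside the gap and check.

apply_moves --pt "0 0 10 0 0 0" --pt "0 0 16 0 0 0" --pt "-10 -22 0 0 0 0.02" --pt "-10 -23 0 0 0 0" --pt "0 0 0 0 0 0"

```text
time: 4.2
tcp_pos: [0.5538, 0.0061, 0.1563]
ee_rot: [-0.0, 0.989, 0.147, -0.0]
ft_force: [-0.3, -0.1, -0.9]
finger_gap: -0.001
finger_force: 0.0
```

Run:
```python
from h import *
s=telemetry.sense(); print(s['tcp_pos'],s['ft_force'])
a,d=cap('scene','s2'); 
for nm in('s1','s2'):
    D=np.load(nm+'.npz')['d']; print(nm,[dep('scene',u,v,D)[2].round(4) for u in(320,322,324) for v in(202,204,206)])
f=lambda i,v,u:cv2.resize(i[v:v+100,u:u+100],(500,500),interpolation=cv2.INTER_CUBIC)
cv2.imwrite('pics/c3.png',cv2.convertScaleAbs(f(a,150,270),alpha=1.4))
```

```text
[0.55375263 0.00611245 0.15628209] [-0.30440505 -0.10599011 -0.90131735]
s1 [np.float64(0.1484), np.float64(0.144), np.float64(0.1426), np.float64(0.1401), np.float64(0.1418), np.float64(0.1372), np.float64(0.1442), np.float64(0.1427), np.float64(0.1388)]
s2 [np.float64(0.1344), np.float64(0.1341), np.float64(0.1324), np.float64(0.1349), np.float64(0.1368), np.float64(0.1364), np.float64(0.136), np.float64(0.1314), np.float64(0.138)]
```

View pics/c3.png

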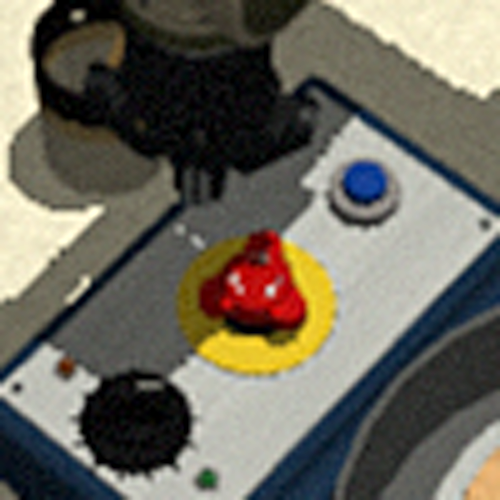

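The head is latched: it sits about 7 mm lower, at crop (250,285), still at home. The fingertips at (200,185) are outside the gap, so I'll descend to z ≈ 117 mm.

apply_moves --pt "0 0 -15 0 0 0" --pt "0 0 -15 0 0 0" --pt "0 0 -9 0 0 0" --pt "0 0 0 0 0 0"

```text
time: 4.75
tcp_pos: [0.5538, 0.0073, 0.1163]
ee_rot: [-0.0, 0.989, 0.148, -0.001]
ft_force: [-0.0, 0.4, 1.0]
finger_gap: -0.001
finger_force: 0.0
```

apply_moves --pt "-1 4 0 0 0 0" --pt "-1 4 0 0 0 0" --pt "-0.7 4.3 0 0 0 0" --pt "0 0 0 0 0 0"

```text
time: 5.25
tcp_pos: [0.5514, 0.0197, 0.1175]
ee_rot: [0.0, 0.989, 0.149, 0.0]
ft_force: [0.0, -0.0, 0.1]
finger_gap: 0.002
finger_force: 0.0
```

apply_moves --pt "-0.9 2.9 0 0 0 0" --pt "-0.9 2.9 0 0 0 0" --pt "0 0 0 0 0 0"

```text
time: 5.62
tcp_pos: [0.5488, 0.0246, 0.1173]
ee_rot: [0.001, 0.989, 0.148, -0.001]
ft_force: [-3.9, -5.6, 4.0]
finger_gap: -0.001
finger_force: 3.1
```

Run:
```python
from h import *
s=telemetry.sense(); print(s['tcp_pos'],s['ft_force'],s['torque'])
a,d=cap('scene','s3'); 
f=lambda i,v,u:cv2.resize(i[v:v+80,u:u+80],(560,560),interpolation=cv2.INTER_CUBIC)
cv2.imwrite('pics/c4.png',cv2.convertScaleAbs(f(a,160,280),alpha=1.8))
```

```text
[0.54880042 0.02456632 0.11732916] [-3.85021872 -5.64177135  3.98381158] [-0.87972008  0.70463397  0.03109682]
```

View pics/c4.png

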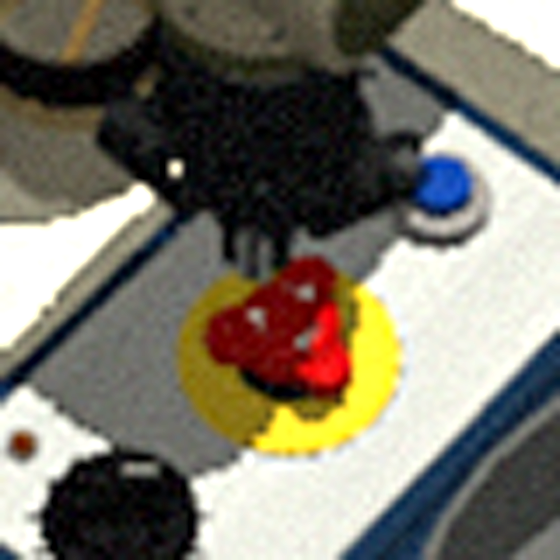

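Contact: the tips at (260,255) press the side of the near lobe. I'll follow the arc clockwise.

apply_moves --pt "-3.2 4 0 0 0 -0.15" --pt "-3.2 4.6 0 0 0 -0.15" --pt "-2.3 5 0 0 0 -0.15" --pt "0 0 0 0 0 0"

```text
time: 6.18
tcp_pos: [0.5396, 0.0383, 0.1179]
ee_rot: [0.001, 0.997, -0.077, -0.001]
ft_force: [-8.2, -6.3, 9.4]
finger_gap: -0.0
finger_force: 6.8
```

apply_moves --pt "-1.7 5.3 0 0 0 -0.15" --pt "-0.8 5.5 0 0 0 -0.15" --pt "0 0 0 0 0 0"

```text
time: 6.55
tcp_pos: [0.5372, 0.0497, 0.1173]
ee_rot: [0.001, 0.974, -0.225, -0.001]
ft_force: [-5.0, 0.4, 2.3]
finger_gap: 0.002
finger_force: 2.7
```

Run:
```python
from h import *
s=telemetry.sense(); print(s['tcp_pos'],s['ft_force'],s['torque'])
a,d=cap('scene','s4'); 
f=lambda i,v,u:cv2.resize(i[v:v+80,u:u+80],(560,560),interpolation=cv2.INTER_CUBIC)
cv2.imwrite('pics/c5.png',cv2.convertScaleAbs(f(a,160,280),alpha=1.8))
```

```text
[0.53720125 0.04965034 0.11730818] [-4.96745849  0.42953958  2.33741836] [-0.13316318  0.74416655  0.05442073]
```

View pics/c5.png

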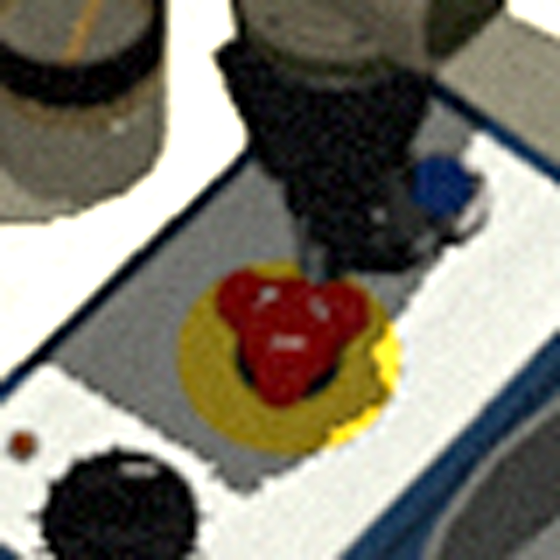

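The head has turned about 0.75 rad, with lobes at (245,290), (345,305) and (275,385). The force fell off, so it has probably snapped out. I'll retreat backwards out of the gap, then up.

apply_moves --pt "-3 -6 0 0 0 0" --pt "-10 -8 0 0 0 0.1" --pt "-10 -8 0 0 0 0.1" --pt "0 0 25 0 0 0.1" --pt "0 0 20 0 0 0.1"

```text
time: 7.22
tcp_pos: [0.5155, 0.0272, 0.1632]
ee_rot: [-0.0, 1.0, -0.025, 0.001]
ft_force: [-0.1, 0.1, 0.4]
finger_gap: -0.006
finger_force: 0.0
```

Run:
```python
from h import *
s=telemetry.sense(); print(s['time'],s['tcp_pos'],s['ft_force'])
a,d=cap('scene','s5'); 
for nm in('s2','s4','s5'):
    D=np.load(nm+'.npz')['d']; print(nm,np.median([dep('scene',u,v,D)[2] for u in(320,321,322,323) for v in(203,204,205,206)]).round(4))
f=lambda i,v,u:cv2.resize(i[v:v+80,u:u+80],(560,560),interpolation=cv2.INTER_CUBIC)
cv2.imwrite('pics/c6.png',cv2.convertScaleAbs(f(a,160,280),alpha=1.8))
```

```text
7.225 [0.5155173  0.02719057 0.16316131] [-0.06402445  0.11908651  0.44226563]
s2 0.1352
s4 0.1343
s5 0.1419
```

View pics/c6.png

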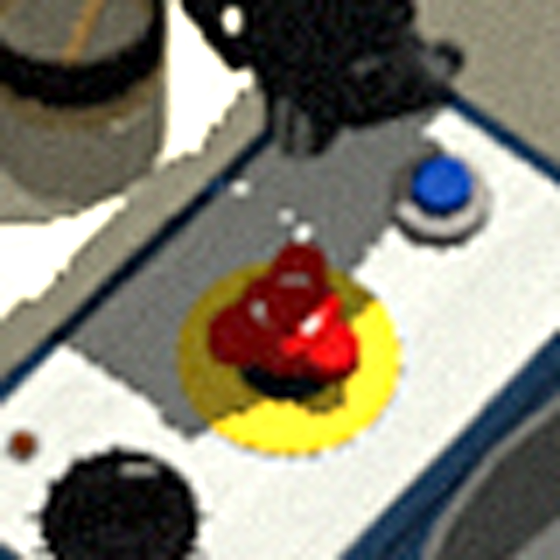

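The head is back home and up, at z ≈ 0.142 m against 0.135 m when latched. Now the blue button.

apply_moves --pt "-11 16 0 0 0 0" --pt "-11 15 0 0 0 0" --pt "-12 15 -14 0 0 0" --pt "0 0 -14 0 0 0" --pt "0 0 -6 0 0 0"

```text
time: 7.9
tcp_pos: [0.4801, 0.0746, 0.1273]
ee_rot: [-0.0, 1.0, -0.026, -0.001]
ft_force: [0.4, -0.5, -0.6]
finger_gap: 0.003
finger_force: 0.0
```

apply_moves --pt "0 0 -5 0 0 0" --pt "0 0 -5 0 0 0" --pt "0 0 -4 0 0 0" --pt "0 0 0 0 0 0"

```text
time: 8.4
tcp_pos: [0.4814, 0.0737, 0.1158]
ee_rot: [-0.0, 1.0, -0.026, 0.001]
ft_force: [-6.9, 2.3, 17.2]
finger_gap: 0.003
finger_force: 8.8
```

Bottomed at 115.8 mm with 17 N, so it is right down. Now I'll release and retreat.

apply_moves --pt "0 0 8 0 0 0" --pt "0 0 30 0 0 0" --pt "0 0 50 0 0 0" --pt "-20 -40 20 0 0 0" --pt "-20 -50 0 0 0 0"

```text
time: 9.02
tcp_pos: [0.4415, -0.0173, 0.2239]
ee_rot: [0.001, 1.0, -0.025, 0.002]
ft_force: [0.7, -0.7, -0.1]
finger_gap: -0.001
finger_force: 0.0
```

apply_moves --pt "-10 -55 0 0 0 0" --pt "-10 -55 0 0 0 0" --pt "-10 -50 0 0 0 0" --pt "0 0 0 0 0 0"

```text
time: 9.52
tcp_pos: [0.4108, -0.1793, 0.2221]
ee_rot: [0.0, 1.0, -0.029, -0.0]
ft_force: [-1.0, -0.3, -0.2]
finger_gap: -0.002
finger_force: 0.0
```

Run:
```python
from h import *
s=telemetry.sense(); print(s['time'],s['tcp_pos'],s['ft_force'])
a,d=cap('scene','s6'); b,d2=cap('top','t6')
for nm in('top0','t6'):
    D=np.load(nm+'.npz')['d']
    print(nm,[np.median([dep('top',u+i,v+j,D)[2] for i in(-1,0,1) for j in(-1,0,1)]).round(4) for u,v in((316,209),(308,245))])
f=lambda i,v,u:cv2.resize(i[v:v+130,u:u+130],(400,400),interpolation=cv2.INTER_CUBIC)
cv2.imwrite('pics/c7.png',cv2.convertScaleAbs(np.hstack([f(a,140,240),f(b,145,275)]),alpha=1.5))
```

```text
9.525 [ 0.41079047 -0.17929841  0.22213455] [-0.9953815  -0.2726617  -0.21744424]
top0 [np.float64(0.1409), np.float64(0.1213)]
t6 [np.float64(0.1382), np.float64(0.1193)]
```

View pics/c7.png

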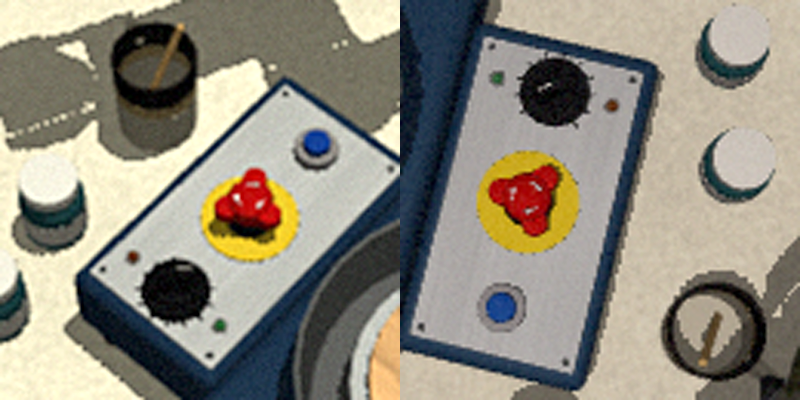

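Both views show the red head up and home, the blue button out, and the knob, mug and jars where they were. Handing in.

```bash
python3 -c "
from h import *
print(ticket.hand_in())"
```

```text
the job is handed in; nothing more can be done
None
```

The stop test is done and handed in at about 9.6 s: I pressed the red stop until it latched, twisted it clockwise until it sprang back up and returned home, then pressed the blue button right down and let it come back; the last pictures show the knob, mug and jar as they were, and the arm never went near the bowl, though the last close-ups don't show it.

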